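Nip a bearing housing in the bench jig with the inner clamp knob

TASK

Lay the green bearing housing flat in the jig's nest, along the fence, and let go of it. Then clamp it against the fence by turning only the small black inner knob clockwise until it is snug, about 10 N at the dog and never forced beyond 18 N, and let go of the knob. The yellow ring around the knob is already set: do not drag it, do not push the dog by hand, and leave everything else where it is.

Things in the scene. Friction and masses are not known exactly. Their poses are not given: they have to be found in the camera images.
- jig: Grey steel clamping jig screwed to the bench, plate 150 x 190 x 12 mm from x -85 to +65, y -95 to +95. Origin on the bench, z up. Axis of ring, knob and dog at (x, y) = (-10, -45) mm. Aluminium fence 12 mm thick, 130 mm long along y, 14 mm high above the plate, on the nest's +x side; its near face was set by hand between x = +37 and +51 mm and is not measured: feel for it.
- nest (a point): Middle of the nest, a black 40 x 84 mm patch on the jig plate's top (12 mm above the bench), beside the fence; axes as the jig's. The housing's foot goes here, long side along jig y, its origin on this point or up to 12 mm to -x of it, within 10 mm along y. Touching the fence or not, it will do: the dog slides it the last 0 to 25 mm to the fence (1 to 3 N).
- housing: Green cast pillow-block bearing housing, loose on the bench, 0.2 to 0.4 kg. Origin centre of underside. Foot 80 x 36 x 12 mm (x, y, z); above it an upright round-topped body, 44 mm wide along x, 26 mm thick along y with flat faces, top 50 mm above the underside. Grip the 26 mm thickness, fingertips above the foot. Its two ends are alike.
- knob: Small black inner knob: bar grip 28 mm long (local x), 12 mm thick, 28 mm high, on a 28 mm wide, 5 mm skirt lying on the ring. Origin on the axis, level with the ring's top. White mark on the +x half points as the dog does. Clockwise from above clamps, 0.6 to 1.4 rad from the start. Free turning takes 0.35 N m, each newton at the dog 0.072 N m more. Let go, it stays and holds 3 to 5 N.
- knob_top (a point): On the axis at the top of the knob's bar, 33 mm above the ring's top face, 77 mm above the bench. Fingertips reaching more than 33 mm below it press on the ring.
- ring_pointer (a point): Tip of the red pointer on the yellow knurled outer ring (54 mm diameter, 14 mm thick, its top 44 mm above the bench), 40 mm from the axis. The ring turns very easily (0.04 N m); its pointer must stay within 3 mm of where it started.
- dog: Steel clamp dog under the ring, driven by the knob through a stiff spring (60 N m/rad, 12 N per mm at the tip). Origin on the axis, local x along its arm. Round brass tip, 18 mm wide, 72 mm from the axis, 15 to 25 mm above the bench. Open, it points to -x and +y of the jig; closing, it swings towards +x and meets the middle of the foot's long side with its arm about along jig +y.
- spare: A red bearing housing of the same shape; not to be used or moved.
- screwdriver: Screwdriver lying on the bench, bystander.
- wrench: Steel wrench lying on the bench, bystander.
- hammer: Hammer lying on the bench, bystander.
- jar: Amber jar, 66 mm wide, 90 mm high, bystander.
- can: Can, 72 mm wide, 110 mm high, bystander.
- mug: Blue mug, 90 mm high, bystander.
Not all that is in view belongs to the job. What is meant by the housing is not purple, and is the larger of those in its own colour.

How it is judged:
By the outcome, as a careful person would: the job done as asked, in the order asked, and still so for the second after the job is handed in, with the robot touching nothing.
It also fails if it takes over 70 s, if anything falls off the work surface, if the arm or the gripper's body presses on something with over 40 N, if the wrist force passes 120 N, or if a joint passes its speed limit or range.

ROBOT

A 7-joint arm with a two-finger parallel gripper is mounted at the origin on the work surface. World frame = base frame: x ahead of the robot, y to its left, z up, the work surface at z = 0. Lengths are in m, angles in rad, forces in N, time in s.
With the tool pointing down it reaches from about 0.35 to 0.775 m from the base axis. Payload 3.1 kg.
Tool frame: the origin (TCP) lies on the centre line of the jaws, within the pads' length; the fingertips stand 25 mm ahead of it and the grasp point (between the pads) lies 6 mm ahead of it; z points along the fingers, y is the line along which they close (so a half turn about z gives the same grasp; the last joint's range is limited). The gripper opens to 85 mm and grips with 20 to 120 N. Pads are 22 mm wide; open, the fingers measure 114 mm over their backs; the gripper's body (76 mm by 85 mm) begins 54 mm behind the grasp point. The pads swing forward as they close: fully open they stand 13 mm farther back than shut.
Start: joints at [1.205, 0.311, 0.014, 1.512, -0.004, 1.319, -0.027], TCP at [0.175, -0.521, 0.256] pointing down, gripper open.
Joint ranges: [-2.7, 2.7], [-0.3, 1.91], [-1.27, 1.3], [0.12, 2.57], [-1.44, 4.58], [0.2, 2.03], [-3.05, 3.05]. Speed limits (rad/s): [2.79, 2.79, 3.14, 3.14, 3.14, 3.14, 3.14].

INTERFACE

Orientations are given as a unit quaternion [x, y, z, w].
In Python, from cell import get_obs, viewer, robot gives the robot as it stands.
- The arm moves only by the shell command python3 -m jog 'ROWS' [FORCE]. ROWS is JSON, a list of rows, each a list of 3 entries, a list of its own where there are three numbers: the shift along the tool's x, y, z in m, then the turn, a rotation vector about the tool's x, y, z in degrees, then the closure in counts, from 0 (fully open) to 255 (shut). In form: [[[x, y, z], [rx, ry, rz], grip], ...]. A call has 1 to 5 rows; each row is the pose to reach, as a shift and turn from the pose commanded when the call began, along the tool's axes at that moment; what a row does not reach only later rows make up. A row lasts 1/10 s, in which the tool goes at most 50 mm and 8.59 degrees, less where a joint would pass 70% of its speed; a pose out of reach is approached as far as the arm can. A call with a gripper value outside its range is refused whole. The fingers move at their own pace and stop on an object; FORCE is the grip in N (left out, the last holds). Time passes only in rows, so rows that repeat a pose let the fingers close. It gives the time, the measured TCP pose, the force, the opening and the grip force at its end, in the units of the state.
- get_obs(): the state, without advancing time (a new reading comes with each control period).
- viewer.read_camera(name): name is "scene" or "top" or "wrist"; returns the picture (400x640x3 uint8, red, green, blue); there is no depth.
- viewer.camera_model(name): a dict with "K" (3x3 intrinsics, pixels), "eye" and "orientation" of the camera in the world; the wrist camera has in their place "mount" (4x4, takes a point from camera to tool coordinates, whose origin is the TCP and whose axes are the flange's). Camera axes: x right, y down, z forward; pixel columns grow to the right and rows downward; lengths in m; the calibration is good to about 2 mm. A picture is of the moment at which its call begins: read the wrist's pose just before it. camera_model takes no time and is no camera call.
- robot.job_done(): hands the job in; it is judged then, once.
Trained networks look in the newest picture that a camera, given by its name, has taken for a name from the list of things; names that differ only in an ending like _2 or _b are one class to them, and where a whole thing is asked for, a point or a joint stands for the part that bears it (a point fixed in the world has none). Each returns a list of dicts, best first, with "p" (0 to 1); they miss things now and then, are a little off and sometimes report something else, mostly with a low value. They report only what shows in the picture. A call takes as long as a camera call. They do not tell look-alikes from the thing itself.
- viewer.cut_out(camera, name): "mask" (400x640 bool, what is visible of it) and "point" ([column, row] in pixels, amid what is visible of it).
The state is a dict: "time": time; "joint_positions": joint angles; "qvel": joint speeds; "tau": joint torques, N m; "ee_pos": TCP position; "orientation": TCP orientation; "contact_force": force on the tool from outside, world axes, zero at the start; "wrist_torque": the same for the moment, N m; "gripper_width": finger opening in m; "grasp_force": force on a finger pad.
Only numpy, scipy, OpenCV 4.12 (cv2) and the standard library are available. Lean on these libraries where they do the work, as an engineer would, in place of code of your own. Each camera call takes 0.05 s, during which the arm holds its last target. There are 200 camera calls.

## Working session

There is one attempt and no reset: what is moved stays moved. The work goes in short steps, Python scripts to look and compute and a shell command to move; the robot and the scene stay as the last step left them, time stands still between calls to the robot, and variables do not carry over. Pictures are saved under pics/ and viewed, at most 10 in all, crops included, and the job is handed in when it is done.

```bash
ls; mkdir -p pics
python3 - <<'E'
from cell import get_obs, viewer, robot
import cv2, numpy as np
o=get_obs(); print({k:np.round(v,3) for k,v in o.items()})
a=viewer.read_camera("scene"); b=viewer.read_camera("top")
cv2.imwrite("pics/scene.png",a[:,:,::-1]); cv2.imwrite("pics/top.png",b[:,:,::-1])
for c in("top","scene","wrist"): print(c,viewer.camera_model(c))
for n in("housing","spare","jig","nest","knob","knob_top","ring_pointer","dog"):
  for c in("top","scene"):
    print(n,c,[(np.round(d["point"]),round(d["p"],2),d["mask"].sum()) for d in viewer.cut_out(c,n)])
E
```

```text
pics
{'time': np.float64(0.0), 'joint_positions': array([ 1.205,  0.312,  0.014,  1.513, -0.004,  1.319, -0.027]), 'qvel': array([-0.001,  0.002,  0.   , -0.   ,  0.001,  0.   , -0.   ]), 'tau': array([-0.0000e+00, -3.7991e+01,  1.4600e-01, -2.3059e+01,  1.2000e-02,
        1.4000e-02, -0.0000e+00]), 'ee_pos': array([ 0.175, -0.521,  0.255]), 'orientation': array([ 0.987,  0.161, -0.   , -0.001]), 'contact_force': array([ 0.271, -0.546,  0.303]), 'wrist_torque': array([-0.016, -0.004,  0.009]), 'grasp_force': np.float64(0.0), 'gripper_width': np.float64(0.085)}
top {'K': array([[453.216157  ,   0.        , 315.83604074],
       [  0.        , 453.216157  , 191.54774142],
       [  0.        ,   0.        ,   1.        ]]), 'eye': array([0.33985407, 0.02638716, 1.35093002]), 'orientation': array([ 0.70905399, -0.70133419,  0.053968  , -0.04960094])}
scene {'K': array([[406.4809634 ,   0.        , 317.89530825],
       [  0.        , 406.4809634 , 196.57520789],
       [  0.        ,   0.        ,   1.        ]]), 'eye': array([ 1.34625132, -0.26779462,  0.76872776]), 'orientation': ar
[... 1231 characters left out ...]
[(array([365., 168.]), 0.8, np.int64(2970)), (array([186., 204.]), 0.65, np.int64(928))]
nest scene [(array([268., 254.]), 0.97, np.int64(3105))]
knob top [(array([372., 174.]), 0.45, np.int64(155))]
knob scene [(array([256., 239.]), 0.67, np.int64(203)), (array([269., 256.]), 0.18, np.int64(2860))]
knob_top top [(array([381., 171.]), 0.69, np.int64(120))]
knob_top scene [(array([254., 242.]), 0.56, np.int64(288)), (array([343., 283.]), 0.55, np.int64(479))]
ring_pointer top [(array([377., 170.]), 0.77, np.int64(224)), (array([158., 264.]), 0.54, np.int64(958)), (array([376., 172.]), 0.53, np.int64(125))]
ring_pointer scene [(array([249., 248.]), 0.78, np.int64(213))]
dog top []
dog scene []
```

Run:
```python
import cv2, numpy as np
a=cv2.imread("pics/top.png")[80:290,120:500]
cv2.imwrite("pics/topc.png",cv2.resize(a,None,fx=2.1,fy=2.1,interpolation=cv2.INTER_CUBIC))
a=cv2.imread("pics/scene.png")[150:350,150:450]
cv2.imwrite("pics/scenec.png",cv2.resize(a,None,fx=2.6,fy=2.6,interpolation=cv2.INTER_CUBIC))
```

```text
(no output)
```

View pics/topc.png

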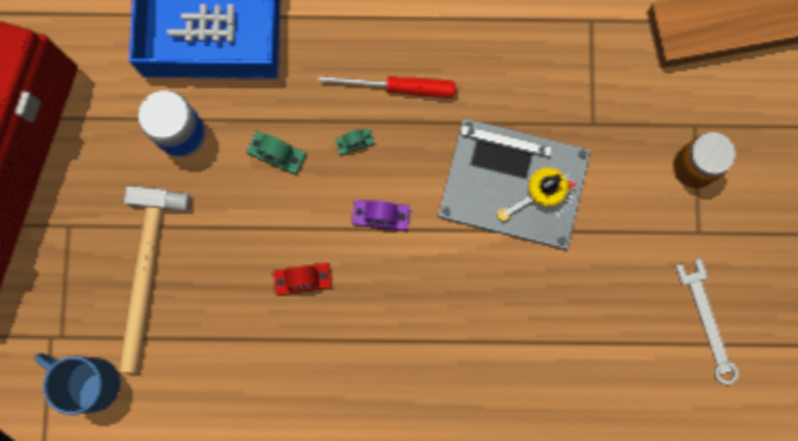

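View pics/scenec.png

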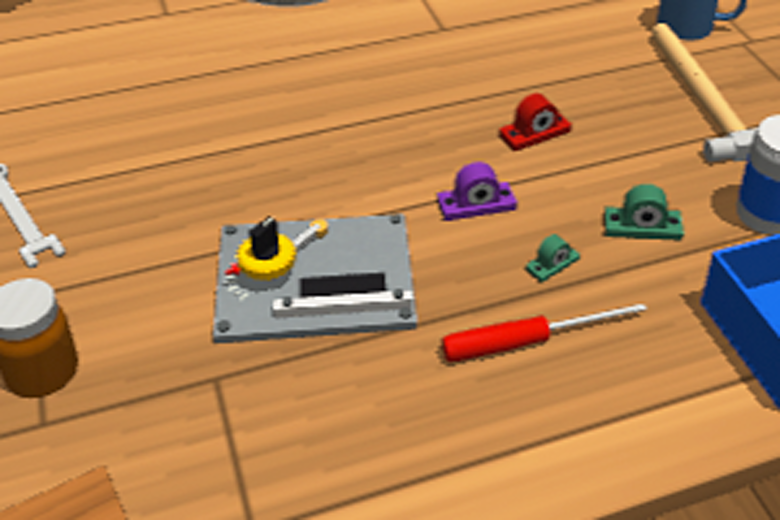

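The top crop shows four housing-like parts in full-image pixels:
- large green (252,151)
- small green (289,147)
- purple (301,182)
- red spare (264,213)

The large green one fits because it is green and the larger of its colour. The jig has its fence at the image top (+x up) and +y to the left. The ring is at (381,169) and the dog is open.

```bash
cat > h.py <<'E'
import numpy as np, cv2
from scipy.spatial.transform import Rotation as R
from cell import get_obs, viewer, robot
def cam(c,o=None):
    m=viewer.camera_model(c); K=m["K"]
    if "eye" in m: return K,np.array(m["eye"]),R.from_quat(m["orientation"]).as_matrix()
    o=o or get_obs(); T=np.eye(4); T[:3,:3]=R.from_quat(o["orientation"]).as_matrix(); T[:3,3]=o["ee_pos"]
    M=T@m["mount"]; return K,M[:3,3],M[:3,:3]
def unproj(C,uv,z):
    K,e,r=C; uv=np.atleast_2d(uv).astype(float)
    d=(r@np.linalg.inv(K)@np.c_[uv,np.ones(len(uv))].T).T
    return e+d*((z-e[2])/d[:,2])[:,None]
def proj(C,P):
    K,e,r=C; q=(K@r.T@(np.atleast_2d(P)-e).T).T; return q[:,:2]/q[:,2:]
def yaw_tool(o): # direction of tool x and y in world, degrees
    m=R.from_quat(o["orientation"]).as_matrix(); return np.degrees([np.arctan2(m[1,i],m[0,i]) for i in(0,1)])
E
python3 - <<'E'
from h import *
C=cam("top"); f=lambda p:np.array(p)/2.1+[120,80]
c=unproj(C,f([[462,122],[590,150],[568,248],[440,215]]),.012)
print("corners",c.round(3))
L=np.array([[65,95],[65,-95],[-85,-95],[-85,95]])/1000
# rigid fit
A=c[:,:2]; a0=A.mean(0); l0=L.mean(0); H=(L-l0).T@(A-a0); th=np.arctan2(H[0,1]-H[1,0],H[0,0]+H[1,1])
Rm=np.array([[np.cos(th),-np.sin(th)],[np.sin(th),np.cos(th)]]); t=a0-Rm@l0
print("jig",t.round(4),"yaw",np.degrees(th),"res",(L@Rm.T+t-A).round(4).tolist())
print("axis",Rm@[-.010,-.045]+t,"ring meas",unproj(C,f([548,187]),.044))
print("nest meas",unproj(C,f([502,157]),.012))
print("housing",unproj(C,f([[277,150]]),.03),"ends(z12)",unproj(C,f([[252,140],[303,163]]),.012))
print("small",unproj(C,f([355,140]),.02),"purple",unproj(C,f([381,214]),.03))
print(yaw_tool(get_obs()))
E
```

```text
corners [[ 0.703 -0.053  0.012]
 [ 0.663 -0.237  0.012]
 [ 0.52  -0.204  0.012]
 [ 0.566 -0.022  0.012]]
jig [ 0.6228 -0.1311] yaw -13.00779650914949 res [[0.0048, -0.0006], [0.0014, -0.0008], [-0.0018, -0.0008], [-0.0044, 0.0022]]
axis [ 0.60297091 -0.17270225] ring meas [[ 0.60192559 -0.17139875  0.044     ]]
nest meas [[ 0.65156705 -0.11038776  0.012     ]]
housing [[0.65369597 0.21114325 0.03      ]] ends(z12) [[0.67229624 0.25011736 0.012     ]
 [0.63929902 0.17574968 0.012     ]]
small [[0.67210643 0.10126671 0.02      ]] purple [[0.56325919 0.06210117 0.03      ]]
[ 18.55530903 -71.44469091]
```

```bash
R='x'; 
python3 -m jog '[[[0.172,-0.1355,0.014],[0,0,0],0],[[0.172,-0.1355,0.014],[0,0,0],0],[[0.172,-0.1355,0.014],[0,0,0],0],[[0.172,-0.1355,0.014],[0,0,0],0],[[0.172,-0.1355,0.014],[0,0,0],0]]' &&
python3 -m jog '[[[0.172,-0.1355,0.014],[0,0,0],0],[[0.172,-0.1355,0.014],[0,0,0],0],[[0.172,-0.1355,0.014],[0,0,0],0],[[0.172,-0.1355,0.014],[0,0,0],0],[[0.172,-0.1355,0.014],[0,0,0],0]]' &&
python3 -m jog '[[[0.172,-0.1355,0.014],[0,0,0],0],[[0.172,-0.1355,0.014],[0,0,0],0],[[0.172,-0.1355,0.014],[0,0,0],0],[[0.172,-0.1355,0.014],[0,0,0],0],[[0.172,-0.1355,0.014],[0,0,0],0]]'
```

```text
time: 1.4
ee_pos: [0.2983, -0.3329, 0.2423]
orientation: [0.986, 0.165, 0.001, -0.001]
contact_force: [-0.6, -0.5, -0.2]
gripper_width: 0.0853
grasp_force: 0.0
time: 1.9
ee_pos: [0.4174, -0.1493, 0.2286]
orientation: [0.986, 0.165, 0.001, -0.001]
contact_force: [-0.4, 0.5, -0.1]
gripper_width: 0.0855
grasp_force: 0.0
time: 2.4
ee_pos: [0.5364, 0.0346, 0.2142]
orientation: [0.986, 0.165, 0.001, -0.002]
contact_force: [-0.1, -0.2, 0.5]
gripper_width: 0.0851
grasp_force: 0.0
```

```bash
python3 -m jog '[[[0.172,-0.1355,0.014],[0,0,-43],0],[[0.172,-0.1355,0.014],[0,0,-43],0],[[0.172,-0.1355,0.014],[0,0,-43],0],[[0.172,-0.1355,0.014],[0,0,-43],0],[[0.172,-0.1355,0.014],[0,0,-43],0]]' && python3 -m jog '[[[0,0,0],[0,0,-4],0],[[0,0,0],[0,0,-4],0]]'
cat > look.py <<'E'
import sys
from h import *
names=sys.argv[2:]; o=get_obs(); im=viewer.read_camera("wrist"); C=cam("wrist",o)
cv2.imwrite("pics/"+sys.argv[1]+".png",im[:,:,::-1]); np.savez(sys.argv[1],e=C[1],r=C[2],K=C[0])
print(o["ee_pos"].round(4),yaw_tool(o).round(2))
for n in names:
    for d in viewer.cut_out("wrist",n):
        rc=cv2.minAreaRect(np.argwhere(d["mask"])[:,::-1].astype(np.float32))
        print(n,np.round(d["point"]),round(d["p"],2),d["mask"].sum(),"box",cv2.boxPoints(rc).round().tolist())
E
python3 look.py w1 housing
```

```text
time: 2.9
ee_pos: [0.6549, 0.2172, 0.1988]
orientation: [0.856, 0.516, 0.0, -0.002]
contact_force: [0.1, 0.1, -0.4]
gripper_width: 0.0855
grasp_force: 0.0
time: 3.1
ee_pos: [0.6547, 0.2123, 0.1993]
orientation: [0.841, 0.542, -0.0, -0.0]
contact_force: [0.3, -0.1, -0.2]
gripper_width: 0.0854
grasp_force: 0.0
[0.6547 0.2123 0.1993] [ 65.58 -24.42]
housing [386. 272.] 0.91 1386 box [[360.0, 258.0], [383.0, 240.0], [417.0, 281.0], [394.0, 299.0]]
housing [325. 173.] 0.89 3460 box [[303.0, 132.0], [344.0, 132.0], [344.0, 219.0], [303.0, 219.0]]
housing [301. 343.] 0.67 2522 box [[269.0, 316.0], [309.0, 300.0], [337.0, 367.0], [297.0, 383.0]]
```

View pics/w1.png

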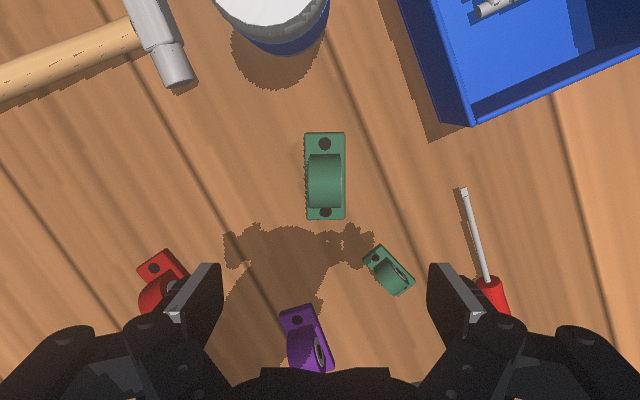

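The large green housing is at (325,173), 87 px long and square to the jaws. The small green at (387,272) is about 53 px, so the large one is confirmed.

Run:
```python
from h import *
C=cam("wrist"); o=get_obs()
e=unproj(C,[[303.5,132],[344.5,132],[303.5,219.5],[344.5,219.5]],.012); c=e.mean(0)
print(e.round(4),np.linalg.norm(e[0]-e[1]),np.linalg.norm(e[0]-e[2]))
m=R.from_quat(o["orientation"]).as_matrix(); print("centre",c,"tool shift",m.T@(c-o["ee_pos"]))
```

```text
[[0.6579 0.2609 0.012 ]
 [0.6902 0.2461 0.012 ]
 [0.6234 0.1888 0.012 ]
 [0.6581 0.1729 0.012 ]] 0.03546182857218119 0.07994784176825864
centre [0.65738762 0.21718776 0.012     ] tool shift [ 0.00719759 -0.00054702  0.18806536]
```

```bash
python3 -m jog '[[[0.007,0,0.05],[0,0,0],0],[[0.007,0,0.1],[0,0,0],0],[[0.007,0,0.135],[0,0,0],0],[[0.007,0,0.157],[0,0,0],0],[[0.007,0,0.157],[0,0,0],0]]' 40 && python3 -m jog '[[[0,0,0],[0,0,0],200],[[0,0,0],[0,0,0],255],[[0,0,0],[0,0,0],255],[[0,0,0],[0,0,0],255],[[0,0,0],[0,0,0],255]]' && python3 -m jog '[[[0,0,0],[0,0,0],255],[[0,0,0],[0,0,0],255],[[0,0,0],[0,0,0],255]]'
```

```text
time: 3.7
ee_pos: [0.6549, 0.2145, 0.0389]
orientation: [0.841, 0.54, -0.005, -0.0]
contact_force: [-0.2, 0.2, -0.4]
gripper_width: 0.0849
grasp_force: 0.0
time: 4.2
ee_pos: [0.6586, 0.2183, 0.0451]
orientation: [0.841, 0.541, 0.001, 0.0]
contact_force: [-0.6, -0.1, 3.7]
gripper_width: 0.0251
grasp_force: 41.8
time: 4.5
ee_pos: [0.6585, 0.2183, 0.0451]
orientation: [0.841, 0.541, 0.001, 0.0]
contact_force: [-0.8, -0.3, 5.8]
gripper_width: 0.0254
grasp_force: 41.8
```

```bash
python3 -m jog '[[[0,0,-0.03],[0,0,0],255],[[0,0,-0.07],[0,0,0],255],[[0,0,-0.11],[0,0,0],255],[[0,0,-0.14],[0,0,0],255],[[0,0,-0.14],[0,0,0],255]]' && python3 -m jog '[[[-0.03,0.01,0],[0,0,0],255],[[-0.07,0.026,0],[0,0,0],255],[[-0.115,0.042,0],[0,0,0],255],[[-0.16,0.058,0],[0,0,0],255],[[-0.2,0.074,0],[0,0,0],255]]' &&
python3 -m jog '[[[-0.045,0.016,0],[0,0,-3],255],[[-0.09,0.033,0],[0,0,-6],255],[[-0.13,0.047,0],[0,0,-9],255],[[-0.165,0.06,0],[0,0,-11],255],[[-0.181,0.066,0],[0,0,-11],255]]'
python3 -m jog '[[[0,0,0],[0,0,0],255],[[0,0,0],[0,0,0],255]]'
python3 look.py w2 nest jig dog knob ring_pointer
```

```text
time: 5.0
ee_pos: [0.6599, 0.2192, 0.1884]
orientation: [0.841, 0.541, 0.005, 0.001]
contact_force: [2.4, -0.2, -2.3]
gripper_width: 0.0254
grasp_force: 40.9
time: 5.5
ee_pos: [0.6401, 0.0015, 0.18]
orientation: [0.841, 0.541, -0.003, -0.001]
contact_force: [0.2, 0.6, -3.7]
gripper_width: 0.0253
grasp_force: 40.7
time: 6.0
ee_pos: [0.6244, -0.1943, 0.1797]
orientation: [0.788, 0.616, -0.004, -0.001]
contact_force: [-0.3, -1.5, -3.7]
gripper_width: 0.0251
grasp_force: 40.7
time: 6.2
ee_pos: [0.6265, -0.1854, 0.1815]
orientation: [0.785, 0.619, -0.0, -0.002]
contact_force: [0.0, 1.1, -3.4]
gripper_width: 0.0252
grasp_force: 40.7
[ 0.6265 -0.1854  0.1815] [ 76.55 -13.45]
nest [278.  99.] 0.58 35581 box [[194.0, 0.0], [395.0, 0.0], [395.0, 233.0], [194.0, 233.0]]
jig [281.  99.] 0.67 35880 box [[194.0, 0.0], [394.0, 0.0], [394.0, 234.0], [194.0, 234.0]]
dog [242. 128.] 0.74 938 box [[214.0, 116.0], [229.0, 100.0], [278.0, 149.0], [262.0, 164.0]]
dog [323. 246.] 0.24 11471 box [[284.0, 331.0], [284.0, 173.0], [363.0, 173.0], [363.0, 331.0]]
knob [252. 138.] 0.72 1400 box [[203.0, 124.0], [228.0, 99.0], [308.0, 179.0], [283.0, 204.0]]
ring_pointer [279. 168.] 0.86 1934 box [[242.0, 184.0], [294.0, 132.0], [331.0, 170.0], [280.0, 222.0]]
```

View pics/w2.png

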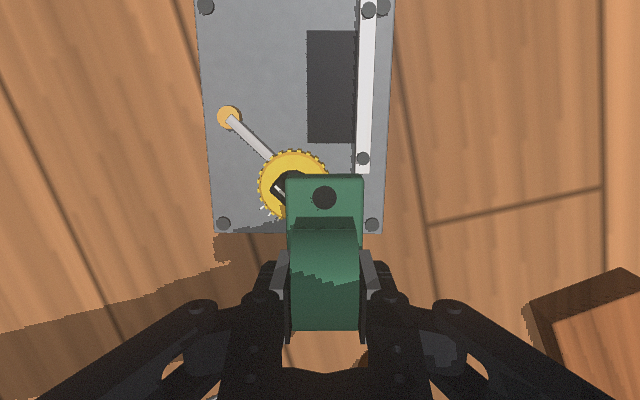

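Jig from close by:
- black patch: left edge from (307,30) to (306,142), right edge near 354
- fence: near edge at about (358,100)
- dog: tip at (229,117)
- plate corners: left (195,0) to (215,231), right bottom (382,232)

Run:
```python
from h import *
C=cam("wrist"); o=get_obs()
p=unproj(C,[[307,30],[306.5,142.5],[354,30],[352.5,143]],.012); print(p.round(4)); print("len",np.linalg.norm(p[0]-p[1]),"w",np.linalg.norm(p[0]-p[2]),np.linalg.norm(p[1]-p[3]))
d=p[0]-p[1]; th=np.degrees(np.arctan2(d[1],d[0]))-90; print("yaw jig",th)
c,s=np.cos(np.radians(th)),np.sin(np.radians(th)); X=np.array([c,s]);Y=np.array([-s,c])
n=(p[0]+p[1])[:2]/2+.020*X; print("nest",n)
# ring axis from wrist: plate corner right-bottom (65,-95)
q=unproj(C,[[382,232],[215,231]],.012)[:,:2]; print("corner rel nest",[(float((a-n)@X),float((a-n)@Y)) for a in q])
f=unproj(C,[[361,10],[357.5,160]],.026)[:,:2];print("fence top edge rel nest",[(float((a-n)@X),float((a-n)@Y)) for a in f])
t=n-.006*X; print("target",t)
m=R.from_quat(o["orientation"]).as_matrix(); print("shift to target z.09",m.T@(np.r_[t,.09]-o["ee_pos"]))
dg=unproj(C,[[229,117]],.025)[0,:2]-n; print("dog tip rel nest",dg@X,dg@Y)
```

```text
[[ 0.6432 -0.0611  0.012 ]
 [ 0.6222 -0.1427  0.012 ]
 [ 0.6778 -0.0693  0.012 ]
 [ 0.6591 -0.1519  0.012 ]]
len 0.08425033286131915 w 0.03553949055564752 0.037949488916954294
yaw jig -14.409404674595194
nest [ 0.65209091 -0.10689427]
corner rel nest [(0.04744848763736532, -0.11961271614598974), (-0.10091027317226456, -0.12152900465252127)]
fence top edge rel nest [(0.01891254521601932, 0.053184607362388364), (0.021345080165467357, -0.053597581562814856)]
target [ 0.64627966 -0.10540118]
shift to target z.09 [ 0.08190071 -0.00017191  0.09343153]
dog tip rel nest -0.07924615616356741 -0.022351914484432436
```

```bash
python3 -m jog '[[[0.04,0,0],[0,0,0],255],[[0.082,0,0],[0,0,0],255],[[0.082,0,0.03],[0,0,0],255],[[0.082,0,0.065],[0,0,0],255],[[0.082,0,0.095],[0,0,0],255]]' && python3 -m jog '[[[0,0,0.01],[0,0,0],255],[[0,0,0.015],[0,0,0],255],[[0,0,0.018],[0,0,0],255],[[0,0,0.02],[0,0,0],255],[[0,0,0.02],[0,0,0],255]]'
```

```text
time: 7.0
ee_pos: [0.6463, -0.1063, 0.0872]
orientation: [0.785, 0.62, -0.0, 0.0]
contact_force: [0.1, -1.0, -4.2]
gripper_width: 0.0252
grasp_force: 40.8
time: 7.5
ee_pos: [0.6473, -0.1073, 0.0697]
orientation: [0.785, 0.619, 0.001, 0.001]
contact_force: [0.6, 0.2, -4.0]
gripper_width: 0.0254
grasp_force: 40.6
```

```bash
python3 -m jog '[[[0,0,0.004],[0,0,0],255],[[0,0,0.008],[0,0,0],255],[[0,0,0.008],[0,0,0],255]]' | grep -E "ee|cont"; python3 -m jog '[[[0,0,0.002],[0,0,0],255],[[0,0,0.002],[0,0,0],255]]'| grep -E "ee|cont"; python3 -m jog '[[[0,0,0.002],[0,0,0],255],[[0,0,0.002],[0,0,0],255]]'| grep -E "ee|cont"
```

```text
ee_pos: [0.6458, -0.1074, 0.0596]
contact_force: [-0.3, -0.5, -3.4]
ee_pos: [0.6462, -0.1073, 0.058]
contact_force: [-0.6, -0.2, -3.7]
ee_pos: [0.6467, -0.1074, 0.0571]
contact_force: [-0.9, -0.6, 0.7]
```

```bash
python3 -m jog '[[[0,0,0.0],[0,0,0],200],[[0,0,0.0],[0,0,0],120],[[0,0,0],[0,0,0],60],[[0,0,0],[0,0,0],40],[[0,0,0],[0,0,0],40]]'; python3 -m jog '[[[0,0,-0.03],[0,0,0],40],[[0,0,-0.07],[0,0,0],40],[[0,0,-0.11],[0,0,0],40],[[-0.04,0,-0.11],[0,0,0],40],[[-0.08,0,-0.11],[0,0,0],40]]';python3 -m jog '[[[0,0,0],[0,0,0],40],[[0,0,0],[0,0,0],40]]'
python3 look.py w3 housing dog knob_top ring_pointer
```

```text
time: 8.7
ee_pos: [0.6465, -0.1073, 0.0564]
orientation: [0.785, 0.619, 0.0, 0.0]
contact_force: [0.7, 0.5, 0.6]
gripper_width: 0.0721
grasp_force: 0.0
time: 9.2
ee_pos: [0.6295, -0.1835, 0.169]
orientation: [0.784, 0.621, 0.002, 0.002]
contact_force: [0.0, -0.7, -1.0]
gripper_width: 0.0715
grasp_force: 0.0
time: 9.4
ee_pos: [0.6271, -0.1873, 0.166]
orientation: [0.786, 0.618, -0.0, 0.0]
contact_force: [0.6, 1.0, 0.0]
gripper_width: 0.0723
grasp_force: 0.0
[ 0.6271 -0.1873  0.166 ] [ 76.3 -13.7]
housing [325.  82.] 0.58 5898 box [[298.0, 143.0], [298.0, 26.0], [350.0, 26.0], [350.0, 143.0]]
dog [235. 128.] 0.86 1084 box [[204.0, 115.0], [221.0, 98.0], [273.0, 150.0], [256.0, 167.0]]
knob_top [276. 176.] 0.67 2697 box [[192.0, 124.0], [220.0, 96.0], [321.0, 196.0], [293.0, 224.0]]
ring_pointer [294. 172.] 0.71 3223 box [[241.0, 211.0], [266.0, 138.0], [339.0, 162.0], [315.0, 236.0]]
```

View pics/w3.png

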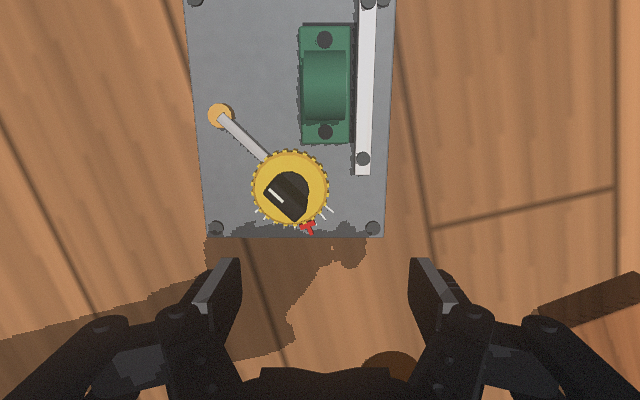

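Run:
```python
from h import *
C=cam("wrist"); o=get_obs()
print("j",o["joint_positions"].round(3),"tau",o["wrist_torque"].round(3))
h=unproj(C,[[299,25.5],[350,143.5]],.024)[:,:2]
th=np.radians(-13.5);X=np.array([np.cos(th),np.sin(th)]);Y=np.array([-X[1],X[0]])
n=np.array([.6521,-.1069]); print("housing corners rel nest",[((a-n)@X,(a-n)@Y) for a in h])
# yellow ring mask by colour
im=cv2.imread("pics/w3.png"); hsv=cv2.cvtColor(im,cv2.COLOR_BGR2HSV)
def cen(m): ys,xs=np.nonzero(m); return xs,ys
m=cv2.inRange(hsv,(22,120,90),(35,255,255)); m[:140]=0; m[:,:240]=0
ct=max(cv2.findContours(m,0,2)[0],key=cv2.contourArea); (c,ax,a)=cv2.fitEllipse(ct); print("ring ellipse",c,ax)
r=unproj(C,[c],.040)[0]; print("axis by ring",r, "diam",[k*(C[1][2]-.04)/C[0][0,0] for k in ax])
print("axis from jig", n+X*(-.010-.0176)+Y*(-.045-.0266), "rel nest",(r[:2]-n)@X,(r[:2]-n)@Y)
# brass tip
m=cv2.inRange(hsv,(12,90,90),(25,255,255)); m2=np.zeros_like(m); m2[95:135,200:240]=m[95:135,200:240]
ct=max(cv2.findContours(m2,0,2)[0],key=cv2.contourArea); (tc,tr)=cv2.minEnclosingCircle(ct); t=unproj(C,[tc],.025)[0]
d=t-r; print("tip",tc,tr,"arm len",np.linalg.norm(d[:2]),"dog world deg",np.degrees(np.arctan2(d[1],d[0])))
m=cv2.inRange(hsv,(0,150,90),(6,255,255)); m[:200]=0; m[:,:270]=0;m[:,340:]=0; xs,ys=cen(m[:245]); print("pointer px",xs.mean(),ys.mean(),len(xs))
cv2.imwrite("pics/knob.png",cv2.resize(im[140:245,230:350],None,fx=5,fy=5,interpolation=cv2.INTER_CUBIC))
```

```text
j [ 0.636  0.666 -0.644  1.31   0.395  1.292 -0.243] tau [ 0.016 -0.039  0.009]
housing corners rel nest [(np.float64(-0.023395338504544328), np.float64(0.04227177650764249)), (np.float64(0.013100251355534692), np.float64(-0.03687318277453179))]
ring ellipse (289.1746520996094, 188.68641662597656) (66.15571594238281, 68.78396606445312)
axis by ring [ 0.60592696 -0.16535673  0.04      ] diam [np.float64(0.04650738026082573), np.float64(0.048355036598701995)]
axis from jig [ 0.6085479  -0.17007859] rel nest -0.031250819115132174 -0.06762044362148158
tip (220.84616088867188, 114.5) 13.61161994934082 arm len 0.07132681401621552 dog world deg 120.5188695017601
pointer px 307.8301886792453 226.33962264150944 106
```

View pics/knob.png

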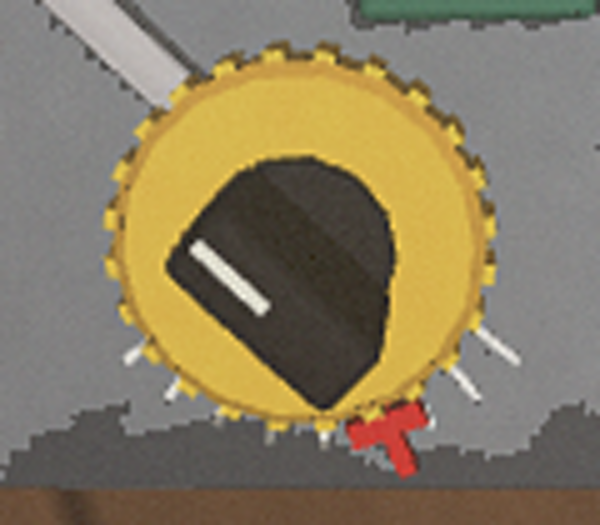

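The crop shows the bar's long top edge running from crop (165,265) to (320,410), with the mark on the dog's half. The pointer is at full (308,226). I'll check candidate axes against this picture before moving.

Run:
```python
from h import *
d=np.load("w3.npz"); C=(d["K"],d["e"],d["r"]); f=lambda p:np.array(p)/5.+[230,140]
e=unproj(C,f([[165,265],[320,410]]),.077); v=e[0]-e[1]; print("edge",np.linalg.norm(v),np.degrees(np.arctan2(v[1],v[0])))
mk=unproj(C,f([[195,245],[265,310]]),.077); v=mk[0]-mk[1]; a=np.arctan2(v[1],v[0]); print("mark",mk.round(4),np.linalg.norm(v),np.degrees(a))
r=unproj(C,f([[301,236]]),.042)[0]; print("ring axis",r)
t=unproj(C,[[220.8,114.5]],.025)[0]-r; print("dog",np.linalg.norm(t[:2]),np.degrees(np.arctan2(t[1],t[0])))
o=r[:2]-mk.mean(0)[:2]; u=np.array([np.cos(a),np.sin(a)]); print("mark mid rel axis along/perp",-o@u, -o@[-u[1],u[0]])
print("edge rel axis perp",(e.mean(0)[:2]-r[:2])@[-u[1],u[0]],"along",(e.mean(0)[:2]-r[:2])@u)
```

```text
edge 0.02646373863951254 120.88267951649442
mark [[ 0.5989 -0.159   0.077 ]
 [ 0.605  -0.1691  0.077 ]] 0.01171650353157617 121.34737915120016
ring axis [ 0.60636452 -0.16838974  0.042     ]
dog 0.07077754997941117 121.60694464078907
mark mid rel axis along/perp 0.005981192311657456 0.0014791829367100467
edge rel axis perp 0.006061968550652794 along -0.0004893268992591335
```

```bash
python3 -m jog '[[[0.013,-0.025,0],[0,0,-8],140],[[0.013,-0.025,0],[0,0,-16],140],[[0.013,-0.025,0],[0,0,-24],140],[[0.013,-0.025,0.02],[0,0,-32],140],[[0.013,-0.025,0.045],[0,0,-40],140]]' >/dev/null&& python3 -m jog '[[[0,0,0],[0,0,-5],140],[[0,0,0],[0,0,-5],140],[[0,0,0],[0,0,-5],140]]'
python3 - <<'E'
from h import *
o=get_obs(); print(yaw_tool(o), o["joint_positions"].round(3), o["wrist_torque"].round(3)); m=R.from_quat(o["orientation"]).as_matrix(); print((m.T@(np.array([.6062,-.1685,.081])-o["ee_pos"])).round(4), m[:,2].round(3))
E
```

```text
time: 10.45
ee_pos: [0.6071, -0.1658, 0.1218]
orientation: [0.489, 0.872, 0.0, 0.0]
contact_force: [-0.5, 0.2, 0.4]
gripper_width: 0.0386
grasp_force: 0.0
[121.4891478   31.48916242] [ 0.734  0.709 -0.808  1.443  0.526  1.212  0.412] [ 0.073 -0.04  -0.028]
[-0.0019 -0.0022  0.0408] [ 0.001  0.    -1.   ]
```

```bash
python3 -m jog '[[[-0.002,-0.002,0.015],[0,0,0],140],[[-0.002,-0.002,0.03],[0,0,0],140],[[-0.002,-0.002,0.04],[0,0,0],140],[[-0.002,-0.002,0.04],[0,0,0],140]]' 25 && python3 -m jog '[[[0,0,0],[0,0,0],180],[[0,0,0],[0,0,0],200],[[0,0,0],[0,0,0],220],[[0,0,0],[0,0,0],240],[[0,0,0],[0,0,0],255]]'
cat > s.py <<'E'
from h import *
o=get_obs(); m=R.from_quat(o["orientation"]).as_matrix()
print("t",o["time"].round(2),"pos",o["ee_pos"].round(4),"yawx %.2f"%yaw_tool(o)[0],"F tool",(m.T@o["contact_force"]).round(1),"Tw",o["wrist_torque"].round(3),"w",o["gripper_width"].round(4),"g",o["grasp_force"].round(1))
E
python3 s.py
```

```text
time: 10.85
ee_pos: [0.6039, -0.1694, 0.0784]
orientation: [0.488, 0.873, -0.001, -0.002]
contact_force: [0.1, -0.5, 0.3]
gripper_width: 0.0386
grasp_force: 0.0
time: 11.35
ee_pos: [0.6058, -0.1696, 0.082]
orientation: [0.488, 0.873, -0.0, 0.0]
contact_force: [-2.0, -1.1, 3.5]
gripper_width: 0.0115
grasp_force: 25.4Traceback (most recent call last):
  File "s.py", line 3, in <module>
    print("t",o["time"].round(2),"pos",o["ee_pos"].round(4),"yawx %.2f"%yaw_tool(o)[0],"F tool",(m.T@o["contact_force"]).round(1),"Tw",o["wrist_torque"].round(3),"w",o["gripper_width"].round(4),"g",o["grasp_force"].round(1))
              ^^^^^^^^^^^^^^^
AttributeError: 'float' object has no attribute 'round'
```

```bash
sed -i 's/o\["time"\].round(2)/round(o["time"],2)/; s/o\["gripper_width"\].round(4)/round(float(o["gripper_width"]),4)/; s/o\["grasp_force"\].round(1)/round(float(o["grasp_force"]),1)/' s.py
python3 -m jog '[[[0,0,0],[0,0,0],255],[[0,0,0],[0,0,0],255],[[0,0,0],[0,0,0],255]]' 110 >/dev/null; python3 s.py
python3 -m jog '[[[0,0,0],[0,0,2],255],[[0,0,0],[0,0,4],255],[[0,0,0],[0,0,6],255],[[0,0,0],[0,0,8],255],[[0,0,0],[0,0,8],255]]'>/dev/null; python3 s.py
```

```text
t 11.65 pos [ 0.6059 -0.1696  0.0823] yawx 121.53 F tool [ 1.  -2.6 -4.5] Tw [-0.072  0.629  0.128] w 0.0097 g 108.8
t 12.15 pos [ 0.6058 -0.1696  0.0823] yawx 113.52 F tool [ 0.8 -2.5 -6.7] Tw [-0.105  0.568  0.068] w 0.0094 g 108.9
```

The torque is below the 0.35 N m that free turning should take, so I'm looking before turning any further.

```bash
python3 look.py w4 dog; python3 s.py
python3 - <<'E'
import cv2
from h import *
b=viewer.read_camera("top"); cv2.imwrite("pics/top4.png",b[:,:,::-1]); s=viewer.read_camera("scene"); cv2.imwrite("pics/scene4.png",s[:,:,::-1])
a=cv2.imread("pics/scene.png")[215:290,225:325]; z=lambda q:cv2.resize(q,None,fx=4,fy=3,interpolation=cv2.INTER_CUBIC)
w=cv2.imread("pics/w4.png")[60:300,160:480]
out=np.zeros((570,800,3),np.uint8); out[:225,:400]=z(a); out[:225,400:]=z(cv2.imread("pics/scene4.png")[215:290,225:325]); out[225:570,:460]=cv2.resize(w,(460,345))
cv2.imwrite("pics/cmp4.png",out)
E
```

```text
[ 0.6058 -0.1696  0.0823] [113.52  23.52]
dog [326. 123.] 0.88 2244 box [[306.0, 83.0], [341.0, 83.0], [341.0, 196.0], [306.0, 196.0]]
t 12.25 pos [ 0.6058 -0.1696  0.0822] yawx 113.53 F tool [ 0.7 -1.3 -5.6] Tw [-0.083  0.621  0.104] w 0.0099 g 108.9
```

View pics/cmp4.png

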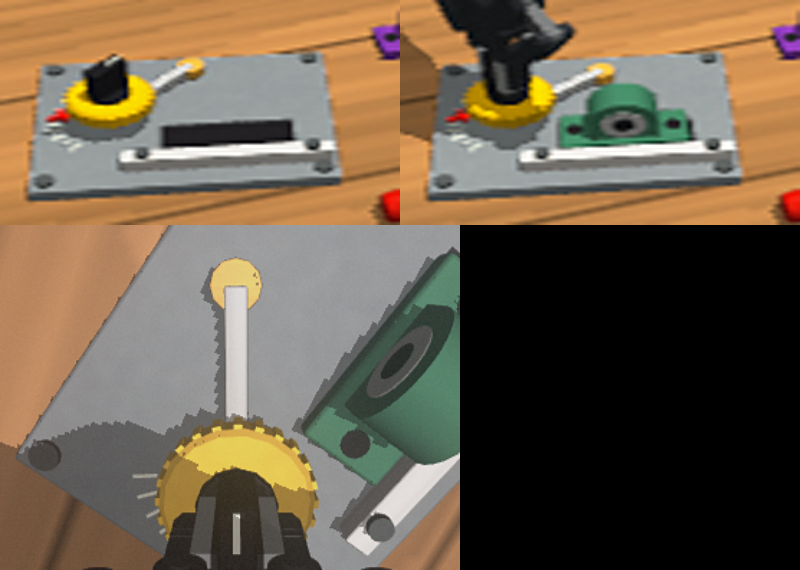

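The dog turned with the tool and the red pointer stayed put. The low reading was taken at rest, so I'll read torque during motion from here on.

```bash
python3 -m jog '[[[0,0,-0.001],[0,0,3],255],[[0,0,-0.001],[0,0,6],255],[[0,0,-0.001],[0,0,9],255],[[0,0,-0.001],[0,0,12],255],[[0,0,-0.001],[0,0,15],255]]'>/dev/null; python3 s.py
python3 -m jog '[[[0,0,0],[0,0,2],255],[[0,0,0],[0,0,4],255],[[0,0,0],[0,0,6],255],[[0,0,0],[0,0,8],255],[[0,0,0],[0,0,10],255]]'>/dev/null; python3 s.py; python3 -c "
from h import *
print(get_obs()['tau'].round(2))"
```

```text
t 12.85 pos [ 0.6058 -0.1696  0.0823] yawx 98.47 F tool [-0.5 -1.3 -0.3] Tw [-0.195  0.248  0.405] w 0.0096 g 108.4
t 13.35 pos [ 0.6058 -0.1696  0.0823] yawx 88.51 F tool [-0.9 -1.  -0.6] Tw [-0.213  0.294  0.335] w 0.0095 g 108.4
[ -0.11 -46.44  -9.59 -19.25  -0.29  -0.45  -0.1 ]
```

```bash
python3 -m jog '[[[0,0,0],[0,0,1],255],[[0,0,0],[0,0,2],255],[[0,0,0],[0,0,3],255],[[0,0,0],[0,0,4],255],[[0,0,0],[0,0,5],255]]'>/dev/null; python3 s.py
python3 -m jog '[[[0,0,0],[0,0,0.5],255],[[0,0,0],[0,0,1],255],[[0,0,0],[0,0,1.5],255]]'>/dev/null; python3 s.py
python3 -m jog '[[[0,0,0],[0,0,0.5],255],[[0,0,0],[0,0,1],255],[[0,0,0],[0,0,1.5],255]]'>/dev/null; python3 s.py
```

```text
t 13.85 pos [ 0.6058 -0.1696  0.0823] yawx 83.46 F tool [-0.9 -1.3 -1.7] Tw [-0.303  0.281  0.371] w 0.0095 g 108.4
t 14.15 pos [ 0.6057 -0.1697  0.0823] yawx 81.98 F tool [-0.9 -1.2 -1.3] Tw [-0.308  0.319  0.365] w 0.0095 g 108.4
t 14.45 pos [ 0.6057 -0.1696  0.0823] yawx 80.48 F tool [-1.8 -1.3 -2.3] Tw [-0.382  0.381  0.333] w 0.0096 g 108.4
```

```bash
cat > chk.py <<'E'
import sys
from h import *
o=get_obs(); t=float(o["wrist_torque"][2]); print("yaw %.2f Tz %.3f"%(yaw_tool(o)[0],t)); sys.exit(t>float(sys.argv[1]))
E
J="python3 -m jog"
$J '[[[0,0,0],[0,0,0.25],255],[[0,0,0],[0,0,0.5],255]]'>/dev/null; python3 chk.py 0.58 &&
$J '[[[0,0,0],[0,0,0.25],255],[[0,0,0],[0,0,0.5],255]]'>/dev/null && python3 chk.py 0.58 &&
$J '[[[0,0,0],[0,0,0.25],255],[[0,0,0],[0,0,0.5],255]]'>/dev/null && python3 chk.py 0.58 &&
$J '[[[0,0,0],[0,0,0.25],255],[[0,0,0],[0,0,0.5],255]]'>/dev/null && python3 chk.py 0.58 &&
$J '[[[0,0,0],[0,0,0.25],255],[[0,0,0],[0,0,0.5],255]]'>/dev/null && python3 chk.py 0.58 &&
$J '[[[0,0,0],[0,0,0.25],255],[[0,0,0],[0,0,0.5],255]]'>/dev/null && python3 chk.py 0.58 &&
$J '[[[0,0,0],[0,0,0.25],255],[[0,0,0],[0,0,0.5],255]]'>/dev/null && python3 chk.py 0.58 &&
$J '[[[0,0,0],[0,0,0.25],255],[[0,0,0],[0,0,0.5],255]]'>/dev/null && python3 chk.py 0.58
```

```text
yaw 80.00 Tz 0.323
yaw 79.50 Tz 0.327
yaw 79.00 Tz 0.358
yaw 78.50 Tz 0.324
yaw 78.00 Tz 0.282
yaw 77.50 Tz 0.402
yaw 77.02 Tz 0.424
yaw 76.51 Tz 0.530
```

```bash
J="python3 -m jog"
$J '[[[0,0,0],[0,0,0.2],255]]'>/dev/null; python3 chk.py 0.65 &&
$J '[[[0,0,0],[0,0,0.2],255]]'>/dev/null && python3 chk.py 0.65 &&
$J '[[[0,0,0],[0,0,0.2],255]]'>/dev/null && python3 chk.py 0.65 &&
$J '[[[0,0,0],[0,0,0.2],255]]'>/dev/null && python3 chk.py 0.65 &&
$J '[[[0,0,0],[0,0,0.2],255]]'>/dev/null && python3 chk.py 0.65 &&
$J '[[[0,0,0],[0,0,0.2],255]]'>/dev/null && python3 chk.py 0.65 &&
$J '[[[0,0,0],[0,0,0.2],255]]'>/dev/null && python3 chk.py 0.65 &&
$J '[[[0,0,0],[0,0,0.2],255]]'>/dev/null && python3 chk.py 0.65
```

```text
yaw 76.31 Tz 0.413
yaw 76.11 Tz 0.499
yaw 75.91 Tz 0.491
yaw 75.71 Tz 0.491
yaw 75.50 Tz 0.438
yaw 75.31 Tz 0.405
yaw 75.11 Tz 0.534
yaw 74.91 Tz 0.487
```

Steady at about 0.48 N m, so the dog is sliding the housing (about 2 N). I'll continue in the same steps.

```bash
J="python3 -m jog"
$J '[[[0,0,0],[0,0,0.25],255],[[0,0,0],[0,0,0.5],255]]'>/dev/null; python3 chk.py 0.64 &&
$J '[[[0,0,0],[0,0,0.25],255],[[0,0,0],[0,0,0.5],255]]'>/dev/null && python3 chk.py 0.64 &&
$J '[[[0,0,0],[0,0,0.25],255],[[0,0,0],[0,0,0.5],255]]'>/dev/null && python3 chk.py 0.64 &&
$J '[[[0,0,0],[0,0,0.25],255],[[0,0,0],[0,0,0.5],255]]'>/dev/null && python3 chk.py 0.64 &&
$J '[[[0,0,0],[0,0,0.25],255],[[0,0,0],[0,0,0.5],255]]'>/dev/null && python3 chk.py 0.64 &&
$J '[[[0,0,0],[0,0,0.25],255],[[0,0,0],[0,0,0.5],255]]'>/dev/null && python3 chk.py 0.64 &&
$J '[[[0,0,0],[0,0,0.25],255],[[0,0,0],[0,0,0.5],255]]'>/dev/null && python3 chk.py 0.64 &&
$J '[[[0,0,0],[0,0,0.25],255],[[0,0,0],[0,0,0.5],255]]'>/dev/null && python3 chk.py 0.64; python3 s.py
```

```text
yaw 74.40 Tz 0.502
yaw 73.90 Tz 0.427
yaw 73.41 Tz 0.613
yaw 72.93 Tz 0.680
t 17.65 pos [ 0.6057 -0.1696  0.0823] yawx 72.93 F tool [-4.  -0.7 -2.2] Tw [-0.913  0.628  0.68 ] w 0.0093 g 108.8
```

```bash
J="python3 -m jog"
$J '[[[0,0,0],[0,0,0.2],255]]'>/dev/null; python3 chk.py 0.95 &&
$J '[[[0,0,0],[0,0,0.2],255]]'>/dev/null && python3 chk.py 0.95 &&
$J '[[[0,0,0],[0,0,0.2],255]]'>/dev/null && python3 chk.py 0.95 &&
$J '[[[0,0,0],[0,0,0.2],255]]'>/dev/null && python3 chk.py 0.95; python3 s.py
```

```text
yaw 72.74 Tz 0.747
yaw 72.56 Tz 0.840
yaw 72.37 Tz 0.932
yaw 72.19 Tz 0.964
t 18.05 pos [ 0.6058 -0.1696  0.0823] yawx 72.19 F tool [-5.  -1.6 -2.5] Tw [-0.962  0.646  0.964] w 0.0099 g 109.1
```

```bash
J="python3 -m jog"
$J '[[[0,0,0],[0,0,0.2],255]]'>/dev/null; python3 s.py; $J '[[[0,0,0],[0,0,0.1],255]]'>/dev/null; python3 s.py
```

```text
t 18.15 pos [ 0.6057 -0.1696  0.0823] yawx 72.00 F tool [-4.9 -0.7 -2.7] Tw [-0.927  0.643  1.012] w 0.0096 g 109.2
t 18.25 pos [ 0.6057 -0.1695  0.0823] yawx 71.92 F tool [-5.4 -0.4 -2.6] Tw [-0.989  0.676  1.015] w 0.0097 g 109.3
```

```bash
J="python3 -m jog"
$J '[[[0,0,0],[0,0,0.15],255]]'>/dev/null; python3 s.py
$J '[[[0,0,0],[0,0,0],230],[[0,0,0],[0,0,0],180],[[0,0,0],[0,0,0],140],[[0,0,0],[0,0,0],140],[[0,0,0],[0,0,0],140]]' >/dev/null; python3 s.py
$J '[[[0,0,-0.02],[0,0,0],140],[[0,0,-0.06],[0,0,0],140],[[0,0,-0.1],[0,0,0],140],[[-0.04,0,-0.12],[0,0,0],140],[[-0.06,0,-0.12],[0,0,0],140]]' >/dev/null; $J '[[[0,0,0],[0,0,0],140],[[0,0,0],[0,0,0],140]]'>/dev/null
python3 look.py w5 housing; python3 s.py
python3 - <<'E'
from h import *
s=viewer.read_camera("scene")[:,:,::-1]; z=lambda q:cv2.resize(q,None,fx=4,fy=3,interpolation=cv2.INTER_CUBIC)
out=np.zeros((585,800,3),np.uint8); out[:225,:400]=z(cv2.imread("pics/scene.png")[215:290,225:325]); out[:225,400:]=z(s[215:290,225:325]); out[225:585,:576]=cv2.resize(cv2.imread("pics/w5.png"),(576,360))
cv2.imwrite("pics/cmp5.png",out)
# pointer: mean of red pixels in the first/last view at z 0.04 
for n in("w3","w5"):
    hsv=cv2.cvtColor(cv2.imread(f"pics/{n}.png"),cv2.COLOR_BGR2HSV); d=np.load(n+".npz"); C=(d["K"],d["e"],d["r"])
    u,v=proj(C,[[.6195,-.2045,.040]])[0].astype(int); print(n,u,v)
    m=cv2.inRange(hsv,(0,150,70),(6,255,255)); k=np.zeros_like(m); k[max(v-30,0):v+30,u-30:u+30]=1; ys,xs=np.nonzero(m*k)
    if len(xs): print(len(xs),unproj(C,[[xs.mean(),ys.mean()]],.040).round(4))
E
```

```text
t 18.35 pos [ 0.6057 -0.1695  0.0823] yawx 71.78 F tool [-5.  -1.1 -2.5] Tw [-0.949  0.682  1.098] w 0.0093 g 109.4
t 18.85 pos [ 0.6063 -0.1681  0.0824] yawx 71.70 F tool [-0.5 -0.4  0. ] Tw [-0.022  0.003 -0.046] w 0.0383 g 0.0
[ 0.5868 -0.2259  0.2019] [ 71.62 -18.38]
housing [355.  38.] 0.55 3636 box [[331.0, 79.0], [331.0, 0.0], [380.0, 0.0], [380.0, 79.0]]
t 19.65 pos [ 0.5872 -0.224   0.2018] yawx 71.82 F tool [ 1.2 -1.5  0. ] Tw [ 0.016 -0.014  0.023] w 0.0386 g 0.0
w3 320 228
108 [[ 0.611  -0.2009  0.04  ]]
w5 354 155
95 [[ 0.6098 -0.2017  0.04  ]]
```

View pics/cmp5.png

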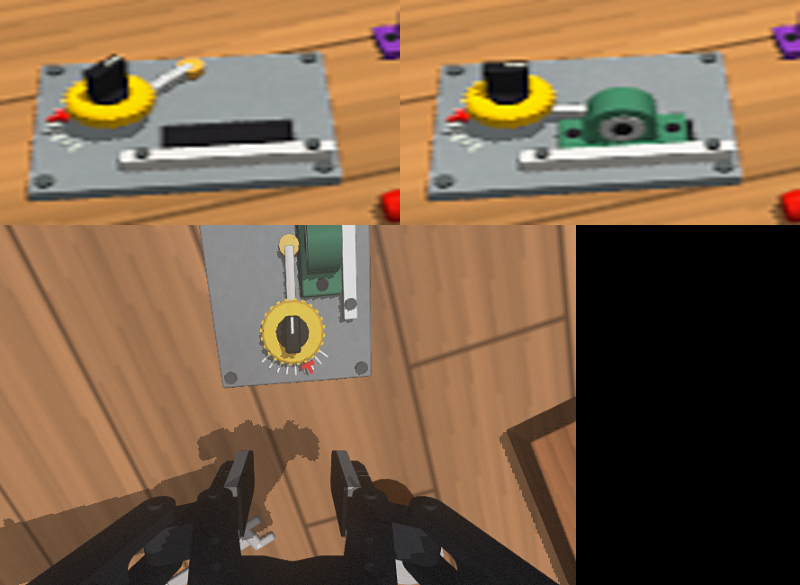

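The dog presses on the housing, the housing is against the fence, and the knob and jig are free of the gripper. The pointer measures 1.4 mm from its start, within camera error and the 3 mm limit. Torque was 1.10 N m at release, about 10 N at the dog. I'm handing it in.

```bash
python3 -c "
from cell import robot; print(robot.job_done())"
```

```text
the job is handed in; nothing more can be done
None
```

The green housing lies in the nest against the fence and is clamped at about 10 N (estimated from 1.10 N m of knob torque), the knob is released, the pointer measured within about 1.4 mm of its start, and the job is handed in at about 20 s.

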